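# Key the grating disc onto the food processor

## Task

The grating disc on the food processor is not keyed in yet: push its finger stub round with a fingertip until the notch in the rim stands over the orange pin, then press down on the hub until the disc is fully home over the pin, and let go. Do not lift the disc, and leave the other things where they are.

Things in the scene. Friction and masses are not known exactly. Their poses are not given: they have to be found in the camera images.
- motor_base: Motor base of a small food processor, bowl off: light round housing 188 mm across, 50 mm high, fixed on the worktop. Origin: on the vertical spindle axis at worktop height; z up; the dark speed dial and the orange pin lie on its -x side. A steel spindle (16 mm dia) stands in the middle up to 68 mm, inside the disc's hub.
- pin_top (a point): Top of the orange locating pin of the motor base (an orange mark beside it on the rim): fixed, upright, 9 mm dia, domed end, 62 mm from the spindle axis, top 61 mm above the worktop. The disc's plate starts 2 mm above it; half the pin shows outside the disc's rim. Pressed with the notch off the pin, the disc goes down askew on the pin and does not seat.
- disc: Loose steel grating disc, 132 mm dia, plate 4 mm thick, about 0.45 kg, on the spindle (1.5 mm play all round), carried by the collar. Origin: on its axis, 5 mm below the plate's top; z up; 62 mm above the worktop at the start, 53 mm when seated. Notch on its -x side, finger stub on its +x side, hub in the middle. Turns either way; stays where it is left.
- notch (a point): Middle of the notch in the disc's rim, 60 mm from the disc's axis at mid plate. It is 15 mm wide at its root (54 mm from the axis), 18 mm at the rim: about 3 mm to spare each side of the pin (disc within 0.05 rad). When seated, the pin stands in it 3 mm above the plate's top.
- hub_top (a point): Middle of the flat, closed top of the disc's dark hub (42 mm dia, 30 mm at the top, 13 mm above the plate): the place to press. 80 mm above the worktop at the start, 71 mm when seated.
- stub_top (a point): Middle of the top of the disc's light finger stub: upright, round, 16 mm dia, 22 mm high above the plate, 46 mm from the disc's axis, opposite the notch. A push of 2 to 6 N on its side turns the disc.
- collar (a joint): How far the snug collar under the disc has been pushed down, m: 0 = up (start), 0.009 = fully down. It gives way at about 4 to 9 N of press on the hub, and stays where it is left.
- lemon: Yellow lemon, 77x55x54 mm, lying on the chopping board; a bystander. Origin: centre of its underside.
- creamer: Small blue cream jug, 62x83x70 mm, behind the machine on the right; a bystander. Origin: centre of its underside.
- spice_jar: Spice jar with a red cap, 45 mm across, 106 mm high, left of the machine; a bystander. Origin: centre of its underside.
Not all that is in view belongs to the job. Of the things that look like the motor_base, the larger one is meant.

How it is judged:
By the outcome, as a careful person would: the job done as asked, in the order asked, and still so for the second after the job is handed in, with the robot touching nothing.
It also fails if it takes over 64 s, if anything falls off the work surface, if the arm or the gripper's body presses on something with over 40 N, if the wrist force passes 120 N, or if a joint passes its speed limit or range.

## Robot

A 6-joint arm with a two-finger parallel gripper is mounted at the origin on a cart in front of the work surface, level with it; the furniture and walls round the work are solid. World frame = base frame: x ahead of the robot, y to its left, z up, the work surface at z = 0. Lengths are in m, angles in degrees, forces in N, time in s.
With the tool pointing down it reaches from about 0.25 to 0.725 m from the base axis. Payload 9.7 kg.
Tool frame: the origin (TCP) lies midway between the tips of the shut fingers; the grasp point (between the pads) lies 19 mm behind it (bot.grasp_offset is the distance from the TCP to the grasp point, in m); z points along the fingers, x is the direction in which the jaws open and shut, and the axes are right-handed (so a half turn about z gives the same grasp; the last joint's range is limited). The gripper opens to 85 mm and grips with 20 to 120 N. Pads are 22 mm wide; open, the fingers measure 114 mm over their backs; the gripper's body (76 mm by 85 mm) begins 54 mm behind the grasp point. The pads swing forward as they close: fully open they stand 13 mm farther back than shut.
Start: joints at [-74.141, 4.979, 10.078, 95.1, 0, 90], TCP at [0.15, -0.529, 0.231] pointing down, gripper open.
Joint ranges: [-179.16, 179.16], [-48.56, 103.87], [-65.8, 70.77], [-126.05, 130.52], [-82.76, 87.17], [-180, 180]. Speed limits (degrees/s): [127.2, 127.2, 147.25, 180, 180, 180].

## Interface

Orientations are given as [roll, pitch, yaw] about the fixed x, y, z axes, in that order (R = Rz(yaw) Ry(pitch) Rx(roll)).
In Python, from workcell import bot gives the robot as it stands.
- The arm moves only by the tool send_rows, never from a script. Its argument "targets" is a list of rows, each a list of 5 numbers: the closure, from 0 (fully open) to 1 (shut), then the shift along the world's x, y, z in mm, then the turn about the world's z in degrees. A call has 1 to 10 rows; each row is the pose to reach, as a shift and turn from the pose commanded when the call began; what a row does not reach only later rows make up. A row lasts 1/8 s, in which the tool goes at most 62.5 mm and 10.7 degrees, less where a joint would pass 70% of its speed; a pose out of reach is approached as far as the arm can. A call with a gripper value outside its range is refused whole. The fingers move at their own pace and stop on an object; "squeeze" is the grip in N (left out, the last holds). Time passes only in rows, so rows that repeat a pose let the fingers close. It gives the time, the measured TCP pose, the force and the opening at its end, in the units of the state.
- bot.get_obs(): the state, without advancing time (a new reading comes with each control period).
- bot.camera(name): name is "scene" or "top"; returns a dict with "pixels" (400x640x3 uint8, red, green, blue), "intrinsics" (3x3 intrinsics, pixels), "view" (4x4, takes a point from world to camera coordinates). Camera axes: x right, y down, z forward; pixel columns grow to the right and rows downward; lengths in m; the calibration is good to about 2 mm. A picture is of the moment at which its call begins. There is no depth.
- bot.job_done(): hands the job in, once; it reports no verdict.
The state is a dict: "time": time; "q": joint angles; "qd": joint speeds; "joint_efforts": joint torques, N m; "ee_pos": TCP position; "tcp_rot": TCP orientation; "wrist_force": force on the tool from outside, world axes, zero at the start; "torque": the same for the moment, N m; "opening": finger opening in m.
Only numpy, scipy, OpenCV 4.12 (cv2) and the standard library are available. Lean on these libraries where they do the work, as an engineer would, in place of code of your own. Each camera call takes 0.05 s, during which the arm holds its last target.

## Working session

There is one attempt and no reset: what is moved stays moved. The work goes in short steps, Python scripts to look and compute and a tool call to move; the robot and the scene stay as the last step left them, time stands still between calls to the robot, and variables do not carry over. Pictures are saved under pics/ and viewed, and the job is handed in when it is done.

Besides the shell and the picture viewer there is one more tool, called after "Request:" in YAML: its name, and indented under it one key for each argument. send_rows: Moves the arm, as the interface text tells. Its arguments: {"type":"object","properties":{"targets":{"type":"array","items":{"type":"array","items":{"type":"number"}}},"squeeze":{"type":"number"}},"required":["targets"]}

```bash
mkdir -p pics; python3 - <<'E'
from workcell import bot
import cv2,numpy as np
for n in("scene","top"):
    c=bot.camera(n);cv2.imwrite(f"pics/{n}0.png",c["pixels"][:,:,::-1]);print(n,c["intrinsics"].tolist(),np.round(c["view"],4).tolist())
print(bot.get_obs())
E
```

```text
scene [[518.3371887966866, 0.0, 317.51125642387177], [0.0, 518.3371887966866, 205.21661097090404], [0.0, 0.0, 1.0]] [[0.7715, -0.6362, 0.0041, -0.2526], [-0.4852, -0.5925, -0.643, 0.481], [0.4115, 0.4941, -0.7658, 1.2609], [0.0, 0.0, 0.0, 1.0]]
top [[387.8148901694395, 0.0, 322.8555798464413], [0.0, 387.8148901694395, 205.95246968178148], [0.0, 0.0, 1.0]] [[-0.0175, -0.9998, 0.0076, 0.2673], [-0.9937, 0.0166, -0.1112, 0.5481], [0.1111, -0.0095, -0.9938, 1.1266], [0.0, 0.0, 0.0, 1.0]]
{'time': 0.1, 'q': array([-7.41424190e+01,  5.00946338e+00,  1.00388285e+01,  9.50981473e+01,
       -1.72830813e-03,  9.00002939e+01]), 'qd': array([ 0.06943417, -0.05572725,  0.12056093,  0.00171946, -0.11714065,
        0.08528482]), 'joint_efforts': array([-5.36128573e-04, -5.21561766e+01,  4.65653229e+01,  1.60194148e-02,
       -4.83557915e-05,  5.75564471e-06]), 'ee_pos': array([ 0.15022455, -0.52888457,  0.23063794]), 'tcp_rot': array([ 1.79998271e+02,  6.87821098e-02, -7.41427129e+01]), 'wrist_force': array([ 0.18951094, -0.01727566, -0.30604885]), 'torque': array([ 0.01387917,  0.03981738, -0.04204604]), 'opening': 0.08579643306687983}
```

View pics/scene0.png

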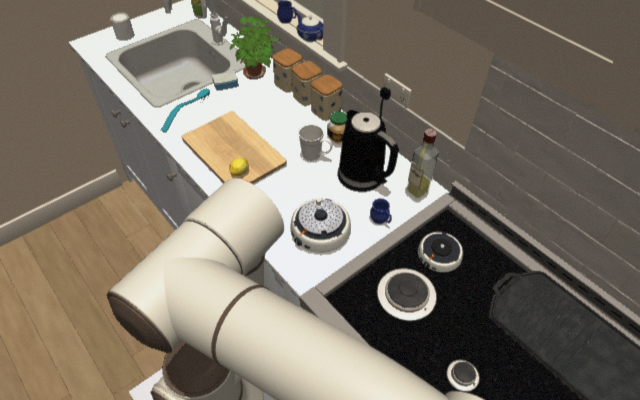

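View pics/top0.png

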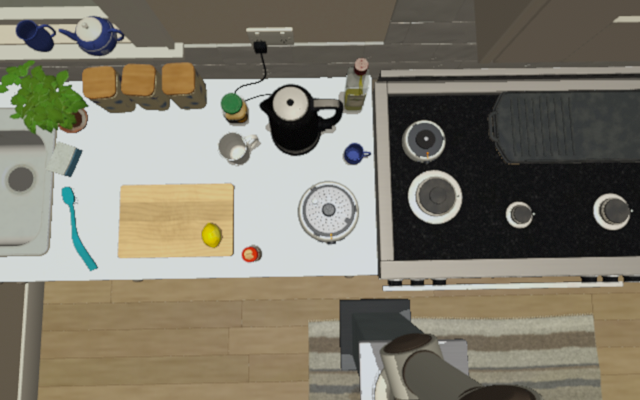

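The larger base shows in top view at about (328,211), with the spice jar at (250,254) and the creamer at (354,154). I'll zoom in.

```bash
python3 - <<'E'
import cv2
a=cv2.imread("pics/top0.png")[170:252,285:372];cv2.imwrite("pics/t0z.png",cv2.resize(a,None,fx=7,fy=7,interpolation=cv2.INTER_CUBIC)[:600])
a=cv2.imread("pics/scene0.png")[185:260,275:365];cv2.imwrite("pics/s0z.png",cv2.resize(a,None,fx=8,fy=8,interpolation=cv2.INTER_CUBIC))
E
```

```text
(no output)
```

View pics/t0z.png

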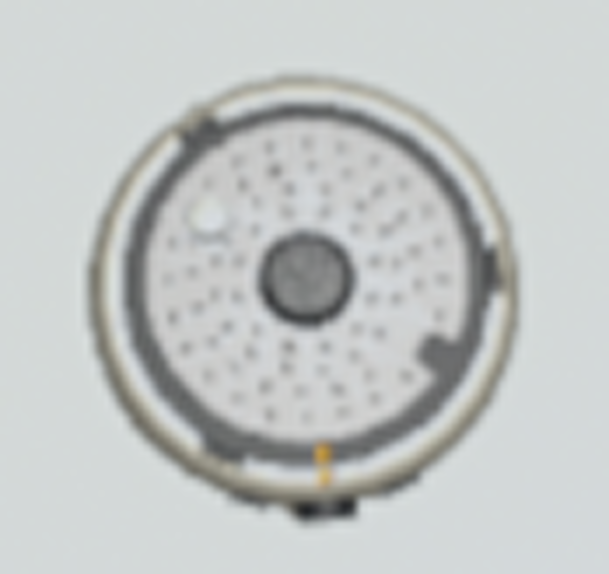

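View pics/s0z.png

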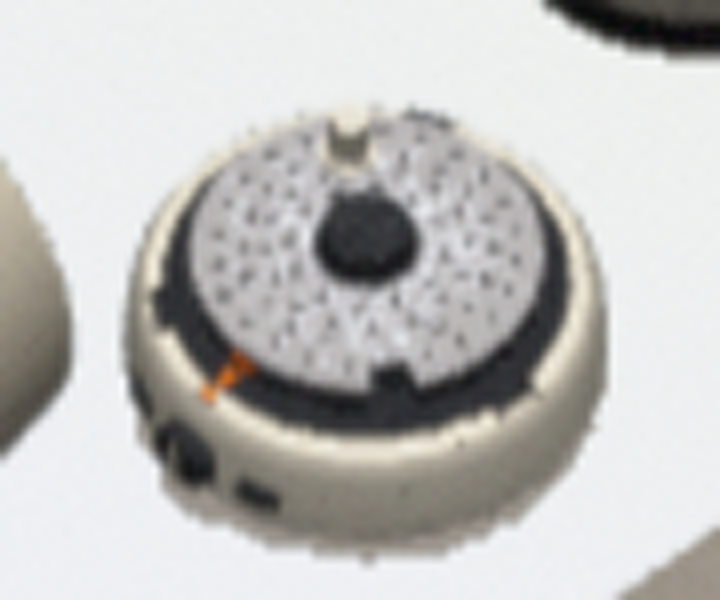

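Zoomed top view: hub at (307,280), pin at (322,452), notch at (440,357) and stub top at (210,214). I'll convert these to world coordinates.

```bash
cat > h.py <<'E'
from workcell import bot
import cv2,numpy as np
def ray(c,u,v,z):
    K=c["intrinsics"];V=c["view"];R=V[:3,:3];o=-R.T@V[:3,3]
    d=R.T@np.linalg.inv(K)@np.array([u,v,1.]);return o+d*(z-o[2])/d[2]
def proj(c,p):
    q=c["intrinsics"]@(c["view"]@np.r_[p,1])[:3];return q[:2]/q[2]
E
python3 - <<'E'
from h import *
c=bot.camera("top");s=bot.camera("scene")
T=lambda u,v,z:ray(c,285+(u+.5)/7-.5,170+(v+.5)/7-.5,z)
S=lambda u,v,z:ray(s,275+(u+.5)/8-.5,185+(v+.5)/8-.5,z)
t=dict(hub=T(307,280,.08),pin=T(322,452,.061),notch=T(440,357,.066),stub=T(210,214,.089),housing=T(303,290,.03))
sc=dict(hub=S(366,236,.08),pin=S(243,360,.061),notch=S(392,380,.066),stub=S(350,118,.089))
for d in(t,sc):
    for k in d:
        e=d[k]-d["hub"];print(k,np.round(d[k],4),"r",round(np.hypot(*e[:2]),4),"ang",round(np.degrees(np.arctan2(e[1],e[0])),1))
for n,uv,z in(("jar",(250,254),.1),("lemon",(211,235),.03),("creamer",(354,154),.05)):print(n,ray(c,*uv,z))
E
```

```text
hub [0.5363 0.2427 0.08  ] r 0.0 ang 0.0
pin [0.4671 0.2375 0.061 ] r 0.0694 ang -175.7
notch [0.505  0.1884 0.066 ] r 0.0627 ang -119.9
stub [0.5629 0.2817 0.089 ] r 0.0471 ang 55.7
housing [0.5372 0.2433 0.03  ] r 0.001 ang 34.5
hub [0.5366 0.2412 0.08  ] r 0.0 ang 0.0
pin [0.4741 0.2364 0.061 ] r 0.0628 ang -175.7
notch [0.5081 0.1917 0.066 ] r 0.0571 ang -120.0
stub [0.5639 0.2835 0.089 ] r 0.0504 ang 57.3
jar [0.4147988  0.46172669 0.1       ]
lemon [0.47183338 0.58925919 0.03      ]
creamer [0.7042238  0.16276963 0.05      ]
```

Spindle axis is about (0.5365, 0.242). The pin is at -175.7° and the stub at about 58°, so the disc needs about 54° clockwise. First I'll move the shut fingers to just behind the stub, staying high.

Request:
send_rows:
  targets:
    - [1, 25, 55, 0, 8]
    - [1, 50, 110, 0, 17]
    - [1, 75, 165, 0, 26]
    - [1, 100, 220, 0, 35]
    - [1, 125, 270, 0, 44]
    - [1, 150, 325, 0, 53]
    - [1, 175, 380, 0, 61]
    - [1, 200, 430, 0, 69]
    - [1, 220, 480, 0, 77]
    - [1, 220, 480, 0, 77]
  squeeze: 30

```text
time: 1.45
ee_pos: [0.371, -0.046, 0.231]
tcp_rot: [-180.0, 0.0, 3.3]
wrist_force: [0.2, -0.2, -0.3]
opening: -0.0004
```

Request:
send_rows:
  targets:
    - [1, 25, 55, 0, 9]
    - [1, 50, 110, 0, 18]
    - [1, 75, 160, 0, 27]
    - [1, 100, 215, 0, 36]
    - [1, 125, 270, 0, 45]
    - [1, 150, 320, 0, 55]
    - [1, 168, 349, -40, 55]
    - [1, 168, 349, -60, 55]
    - [1, 168, 349, -80, 55]
    - [1, 168, 349, -80, 55]

```text
time: 2.7
ee_pos: [0.538, 0.2985, 0.1495]
tcp_rot: [-179.9, 0.2, 57.8]
wrist_force: [0.3, -0.4, 0.7]
opening: -0.0001
```

```bash
python3 - <<'E'
from h import *
for n in("scene","top"):
    c=bot.camera(n);p=proj(c,[.5365,.242,.08]).astype(int);a=c["pixels"][max(0,p[1]-60):p[1]+60,p[0]-75:p[0]+75,::-1];cv2.imwrite(f"pics/{n}1.png",cv2.resize(a,None,fx=5,fy=5,interpolation=cv2.INTER_CUBIC))
o=bot.get_obs();print(o["time"],o["ee_pos"],o["tcp_rot"],o["wrist_force"],o["q"],o["opening"])
E
```

```text
2.8 [0.53870173 0.29916973 0.1519928 ] [ 1.79989147e+02 -1.42550548e-02  5.77801149e+01] [-0.18669133 -0.74027644  0.51945945] [ 2.90469757e+01  1.32320621e+01  1.06119505e+01  8.73621711e+01
 -2.66404589e-03  6.12668617e+01] 0.00012718531860748649
```

View pics/scene1.png

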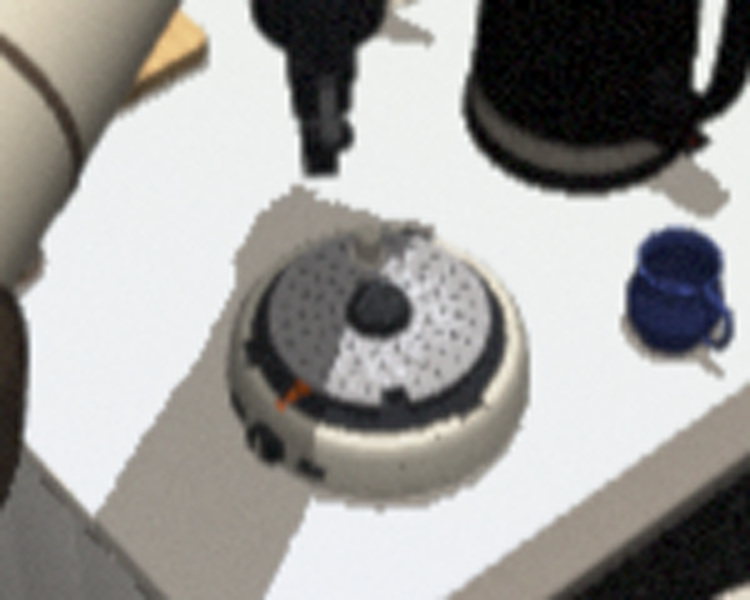

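View pics/top1.png

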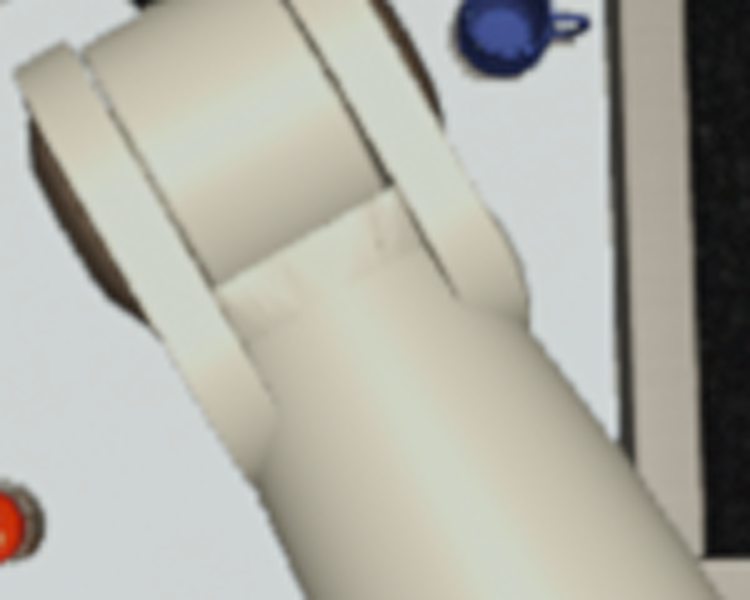

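The scene camera still sees the pin at (300,388), the notch at (395,398) and the stub under the gripper, while the arm hides the top view. Descending beside the stub.

Request:
send_rows:
  targets:
    - [1, 0, 0, -35, 0]
    - [1, 0, 0, -55, 0]
    - [1, 0, 0, -66, 0]
    - [1, 0, 0, -74, 0]
    - [1, 0, 0, -74, 0]

```text
time: 3.42
ee_pos: [0.5385, 0.2999, 0.0776]
tcp_rot: [180.0, -0.0, 57.8]
wrist_force: [-0.6, 0.1, 0.9]
opening: -0.0003
```

```bash
cat >> h.py <<'E'
def snap(name):
    c=bot.camera("scene");a=c["pixels"][185:260,275:365,::-1];cv2.imwrite(f"pics/{name}.png",cv2.resize(a,None,fx=8,fy=8,interpolation=cv2.INTER_CUBIC))
    o=bot.get_obs();print(o["time"],o["ee_pos"].round(4),o["tcp_rot"].round(1),o["wrist_force"].round(2));return c
def S(c,u,v,z): return ray(c,275+(u+.5)/8-.5,185+(v+.5)/8-.5,z)
def pr(c,p):
    q=proj(c,p);return ((q-[275,185]+.5)*8-.5).round(0)
E
python3 -c "
from h import *
snap('s2')"
```

```text
3.475 [0.5386 0.3    0.078 ] [180.   -0.   57.9] [-0.52  0.55  0.35]
```

View pics/s2.png

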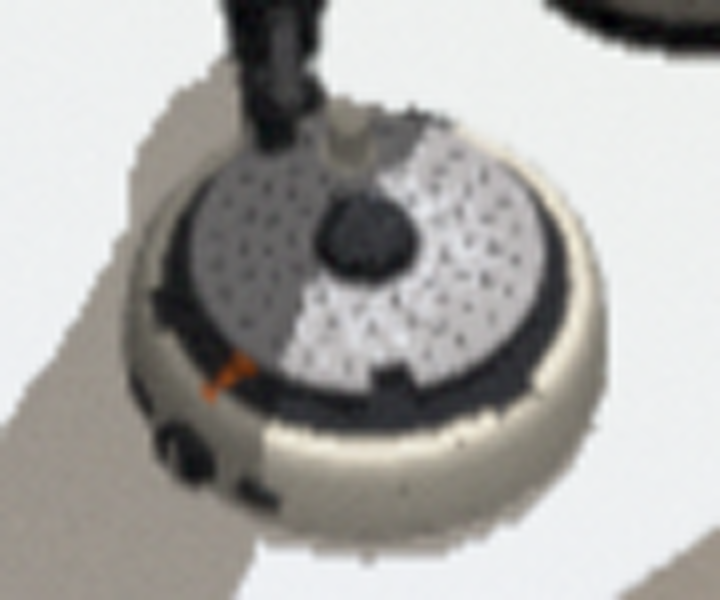

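The fingertip stands left of the stub at (280,140) with the stub at (350,130), clear of it. Next I'll work out an arc about the spindle axis.

```bash
python3 - <<'E'
import numpy as np
c=np.array([.5365,.242]);p=np.array([.5386,.300])-c
for t in range(0,76,6):
    a=np.radians(-t);R=np.array([[np.cos(a),-np.sin(a)],[np.sin(a),np.cos(a)]]);print(t,((R@p-p)*1e3).round(1))
E
```

```text
0 [0. 0.]
6 [ 6.1 -0.5]
12 [12.  -1.7]
18 [17.8 -3.5]
24 [23.4 -5.9]
30 [28.7 -8.8]
36 [ 33.7 -12.3]
42 [ 38.3 -16.3]
48 [ 42.4 -20.8]
54 [ 46.1 -25.6]
60 [ 49.2 -30.8]
66 [ 51.7 -36.3]
72 [ 53.7 -42.1]
```

Request:
send_rows:
  targets:
    - [1, 6, -0.5, -2, -6]
    - [1, 12, -1.7, -2, -12]
    - [1, 15, -2.5, -2, -15]
    - [1, 17.8, -3.5, -2, -18]
    - [1, 20.6, -4.7, -2, -21]
    - [1, 23.4, -5.9, -2, -24]
    - [1, 26, -7.3, -2, -27]
    - [1, 28.7, -8.8, -2, -30]
    - [1, 28.7, -8.8, -2, -30]

```text
time: 4.6
ee_pos: [0.5674, 0.2913, 0.0761]
tcp_rot: [180.0, -0.1, 27.9]
wrist_force: [-0.9, 0.5, 0.3]
opening: 0.0
```

```bash
python3 -c "
from h import *
snap('s3')"
```

```text
4.65 [0.5673 0.2913 0.076 ] [ 1.80e+02 -1.00e-01  2.79e+01] [ 0.61 -0.26  0.68]
```

View pics/s3.png

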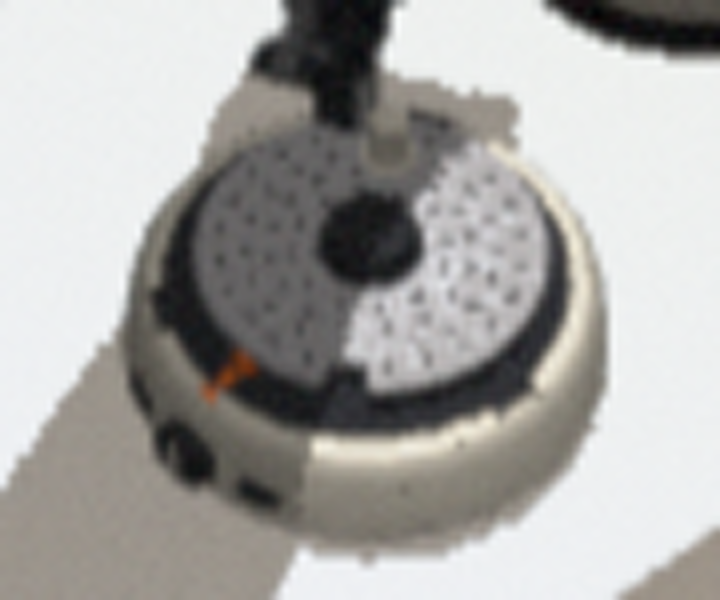

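It works: the notch is now at (347,382), turning toward the pin at (245,360). I'll go on by 27°, then measure.

Request:
send_rows:
  targets:
    - [1, 2.5, -1.7, 0, -3]
    - [1, 5, -3.5, 0, -6]
    - [1, 7.3, -5.5, 0, -9]
    - [1, 9.6, -7.5, 0, -12]
    - [1, 11.7, -9.7, 0, -15]
    - [1, 13.7, -12, 0, -18]
    - [1, 15.6, -14.4, 0, -21]
    - [1, 17.4, -16.8, 0, -24]
    - [1, 19, -19.4, 0, -27]
    - [1, 19, -19.4, 0, -27]

```text
time: 5.9
ee_pos: [0.5861, 0.2718, 0.0757]
tcp_rot: [-180.0, -0.0, 0.9]
wrist_force: [0.3, -0.9, -0.4]
opening: 0.0001
```

```bash
python3 -c "
from h import *
c=snap('s4')
h=S(c,366,236,.08)[:2]
print(h)
for a in (-125,-133,-150,-160,-170,-175.7):
  for r in (.054,.066):print(a,r,pr(c,np.r_[h+r*np.array([np.cos(np.radians(a)),np.sin(np.radians(a))]),.067]))"
```

```text
5.95 [0.5861 0.2718 0.0756] [-180.   -0.    1.] [0.58 0.23 0.13]
[0.53663894 0.24115086]
-125 0.054 [378. 373.]
-125 0.066 [381. 399.]
-133 0.054 [357. 373.]
-133 0.066 [355. 399.]
-150 0.054 [315. 366.]
-150 0.066 [303. 390.]
-160 0.054 [291. 357.]
-160 0.066 [274. 379.]
-170 0.054 [271. 345.]
-170 0.066 [249. 365.]
-175.7 0.054 [260. 337.]
-175.7 0.066 [236. 355.]
```

View pics/s4.png

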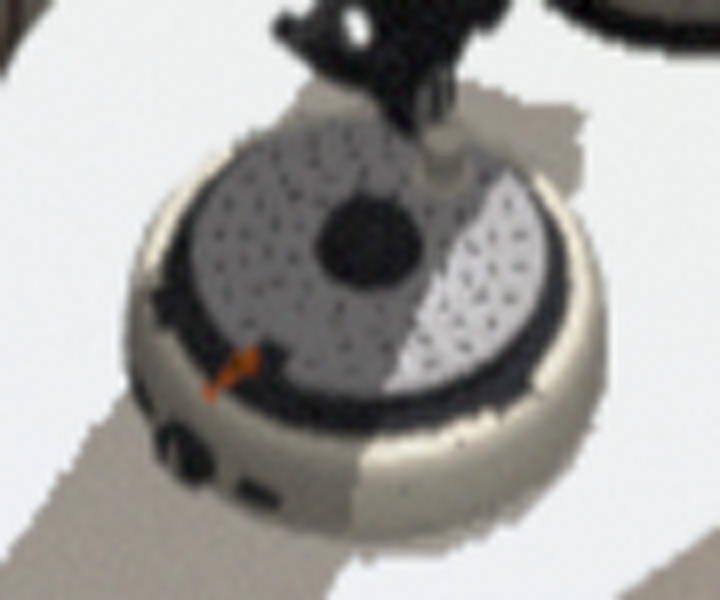

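The notch's right root corner is at (290,350) and the pin tip at (255,352), so by both estimates about 7 to 10° remain. I'll move 5° and measure against projections of the model.

Request:
send_rows:
  targets:
    - [1, 1, -1.8, 0, -2]
    - [1, 1.9, -3.6, 0, -4]
    - [1, 2.4, -4.5, 0, -5]
    - [1, 2.4, -4.5, 0, -5]

```text
time: 6.45
ee_pos: [0.5885, 0.2672, 0.0753]
tcp_rot: [180.0, -0.0, -4.2]
wrist_force: [0.1, 1.0, -0.2]
opening: 0.0001
```

```bash
cat >> h.py <<'E'
def draw(name,angs,box=(295,215,325,240),k=24,hub=(.5366,.2412)):
    c=bot.camera("scene");x0,y0,x1,y1=box
    a=cv2.resize(np.ascontiguousarray(c["pixels"][y0:y1,x0:x1,::-1]),None,fx=k,fy=k,interpolation=cv2.INTER_CUBIC)
    b=a.copy()
    for ang,col in zip(angs,[(0,0,255),(0,200,0),(255,0,0)]):
        A=np.radians(ang);u=np.array([np.cos(A),np.sin(A)]);n=np.array([-u[1],u[0]])
        P=[np.array(hub)+np.sqrt(r*r-w*w)*u+w*n for r,w in((.066,-.009),(.0545,-.0075),(.0545,.0075),(.066,.009))]
        pts=np.array([((proj(c,np.r_[p,.067])-[x0,y0]+.5)*k-.5) for p in P]).astype(int)
        cv2.polylines(b,[pts],False,col,1)
    d=np.hstack([a,b]);s=min(1,800/d.shape[1],600/d.shape[0]);
    cv2.imwrite(f"pics/{name}.png",np.vstack([a,b])[:, :] if False else cv2.resize(d,None,fx=s,fy=s))
    o=bot.get_obs();print(o["time"],o["ee_pos"].round(4),o["tcp_rot"].round(1),o["wrist_force"].round(2))
E
python3 -c "
from h import *
draw('s5',(-166,-171,-175.7))"
```

```text
6.5 [0.5885 0.2672 0.0753] [180.   -0.   -4.1] [1.18 0.45 0.59]
```

View pics/s5.png

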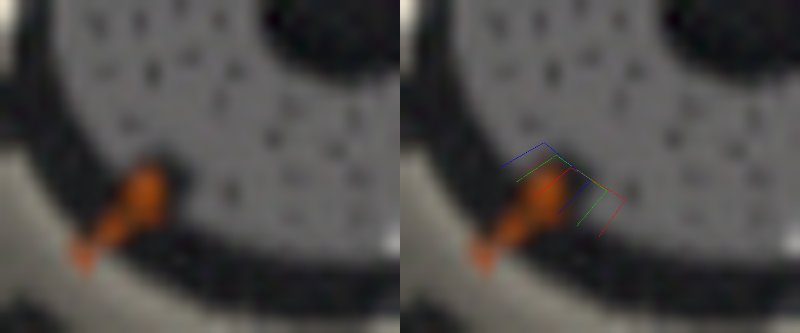

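The pin lies partly inside the notch. The outlines bracket the notch angle between -171 and -175.7°. For better accuracy I'll rectify the plate plane to polar coordinates and compare with the first pictures.

```bash
cat > pol.py <<'E'
from h import *
TH=np.arange(-240,120,.5)
def polar(c,img,hub,rs,z=.067):
    A=np.radians(TH);P=np.stack([hub[0]+rs[:,None]*np.cos(A),hub[1]+rs[:,None]*np.sin(A),np.full((len(rs),len(A)),z)],-1)
    V=c["view"];q=(P@V[:3,:3].T+V[:3,3])@c["intrinsics"].T;q=q[...,:2]/q[...,2:]
    return cv2.remap(img.astype(np.float32),q[...,0].astype(np.float32),q[...,1].astype(np.float32),cv2.INTER_CUBIC)
def notch(c,img,hub,r=np.arange(.0555,.0635,.0005)):
    p=polar(c,img,hub,r);g=p.max(2).mean(0);return g
E
python3 - <<'E'
from pol import *
sc=bot.camera("scene");tc=bot.camera("top")
s0=cv2.imread("pics/scene0.png")[:,:,::-1];t0=cv2.imread("pics/top0.png")[:,:,::-1]
hs=ray(sc,*(proj(sc,[.5366,.2412,.08])),.08)
# plate centre refine from rim edge on initial images
for n,c,im in(("s",sc,s0),("t",tc,t0)):
    h=np.array([.5365,.242])
    rr=np.arange(.056,.076,.00025)
    for it in range(4):
        p=polar(c,im,h,rr).mean(2);p=cv2.GaussianBlur(p,(0,0),2)
        A=np.radians(TH);d=np.diff(p,axis=0);R=rr[np.argmin(d,0)]
        ok=(R>.060)&(R<.072);M=np.c_[np.cos(A),np.sin(A),np.ones_like(A)]
        for _ in range(4):
            x=np.linalg.lstsq(M[ok],R[ok],rcond=None)[0];ok=ok&(abs(M@x-R)<.002)
        h=h+x[:2]
    print(n,"centre",h.round(4),"R",x[2].round(4),ok.mean())
    np.save(f"c_{n}.npy",h)
    g=notch(c,im,h)
    w=(TH>-150)&(TH<-90);t=TH[w];v=np.clip(np.percentile(g[w],70)-g[w],0,None);v[v<.3*v.max()]=0
    print(" notch0",(t*v).sum()/v.sum(), t[v>.5*v.max()][[0,-1]])
    # pin / orange
    p=polar(c,im,h+0,np.arange(.058,.085,.0005),.061);o=np.clip(p[...,0]-1.5*p[...,2]-30,0,None);
    w=(TH>-200)&(TH<-150);print(" orange",(TH[w]*o.sum(0)[w]).sum()/o.sum(0)[w].sum(), "radial",(o[:,w].sum(1)*np.arange(.058,.085,.0005)).sum()/o[:,w].sum())
# now
im=sc["pixels"];h=np.load("c_s.npy")
def cur(rs=np.arange(.026,.064,.0005)):
    out=[]
    for i in(s0,im):
        p=polar(sc,i,h,rs).mean(2);p=p-cv2.GaussianBlur(p,(0,0),8,sigmaY=4);out.append(p)
    return out
a,b=cur()
best=[]
for sh in np.arange(-70,-30,.5):
    k=int(round(sh/.5));ar=np.roll(a,k,1) if 0 else None
    # b(theta)=a(theta-sh) ; use periodic
    ar=np.roll(a,k,axis=1)
    w=((TH>-160)&(TH<-20))
    x=ar[:,w].ravel();y=b[:,w].ravel();x=np.clip(x,-30,30);y=np.clip(y,-30,30)
    best.append((np.corrcoef(x,y)[0,1],sh))
print(sorted(best)[::-1][:8])
E
```

```text
s centre [0.5393 0.2439] R 0.0658 0.7319444444444444
 notch0 -120.99731271891231 [-128. -114.]
 orange -172.51184890928948 radial 0.07305593967458351
t centre [0.5381 0.2427] R 0.0666 0.9666666666666667
 notch0 -120.69224503479298 [-127.  -114.5]
 orange -175.61188027404555 radial 0.07190324164799414
[(np.float64(0.42199101854280213), np.float64(-51.5)), (np.float64(0.4158404450179263), np.float64(-51.0)), (np.float64(0.4139385266107243), np.float64(-52.0)), (np.float64(0.3958877356422529), np.float64(-50.5)), (np.float64(0.39215997848089684), np.float64(-52.5)), (np.float64(0.36329041634168724), np.float64(-50.0)), (np.float64(0.358047134176111), np.float64(-53.0)), (np.float64(0.319940201956289), np.float64(-35.0))]
```

Image registration gives 51.5° turned so far, so the notch is at about -172.5° and the pin at about -175.6° (the top view is the more trustworthy for this). I'll push 3° more, back off, lift and check from the top with the arm clear.

Request:
send_rows:
  targets:
    - [1, 0.4, -0.9, 0, -1]
    - [1, 0.8, -1.8, 0, -2]
    - [1, 1.2, -2.7, 0, -3]
    - [1, 1.2, -2.7, 0, -3]
    - [1, 0, 4, 0, -3]
    - [1, 0, 10, 0, -3]
    - [1, 0, 10, 30, -3]
    - [1, -40, 10, 80, -3]
    - [1, -95, 0, 90, -3]
    - [1, -150, -10, 90, -3]

```text
time: 7.85
ee_pos: [0.4374, 0.2576, 0.1666]
tcp_rot: [-179.9, -0.1, -7.1]
wrist_force: [0.2, 1.1, -0.2]
opening: -0.0003
```

Request:
send_rows:
  targets:
    - [1, -20, -50, 20, 0]
    - [1, -40, -105, 20, 0]
    - [1, -40, -165, 20, 0]
    - [1, -40, -225, 20, 0]
    - [1, -40, -225, 20, 0]

```text
time: 8.48
ee_pos: [0.3983, 0.0291, 0.1857]
tcp_rot: [180.0, -0.1, -7.5]
wrist_force: [-0.0, 0.6, 0.4]
opening: 0.0
```

```bash
python3 - <<'E'
from pol import *
sc=bot.camera("scene");tc=bot.camera("top");print(bot.get_obs()["time"],bot.get_obs()["ee_pos"])
cv2.imwrite("pics/scene6.png",sc["pixels"][:,:,::-1]);cv2.imwrite("pics/top6.png",tc["pixels"][:,:,::-1])
a=cv2.resize(tc["pixels"][170:252,285:372,::-1],None,fx=7,fy=7,interpolation=cv2.INTER_CUBIC)[:560]
cv2.imwrite("pics/t6z.png",a)
cv2.imwrite("pics/s6z.png",cv2.resize(sc["pixels"][185:260,275:365,::-1],None,fx=8,fy=8,interpolation=cv2.INTER_CUBIC))
for n,c in(("scene",sc),("top",tc)):
    i0=cv2.imread(f"pics/{n}0.png")[:,:,::-1];h=np.load(f"c_{n[0]}.npy");rs=np.arange(.026,.064,.0005);o=[]
    for i in(i0,c["pixels"]):
        p=polar(c,i,h,rs).mean(2);o.append(np.clip(p-cv2.GaussianBlur(p,(0,0),8,sigmaY=4),-30,30))
    b=[(round(np.corrcoef(np.roll(o[0],int(round(s*2)),1).ravel(),o[1].ravel())[0,1],3),s) for s in np.arange(-80,-30,.5)]
    print(n,sorted(b)[::-1][:5])
E
```

```text
8.575 [0.39854001 0.03202219 0.18552153]
scene [(np.float64(0.305), np.float64(-53.5)), (np.float64(0.304), np.float64(-54.0)), (np.float64(0.295), np.float64(-53.0)), (np.float64(0.293), np.float64(-54.5)), (np.float64(0.276), np.float64(-52.5))]
top [(np.float64(0.625), np.float64(-54.0)), (np.float64(0.617), np.float64(-53.5)), (np.float64(0.615), np.float64(-54.5)), (np.float64(0.59), np.float64(-53.0)), (np.float64(0.587), np.float64(-55.0))]
```

View pics/t6z.png

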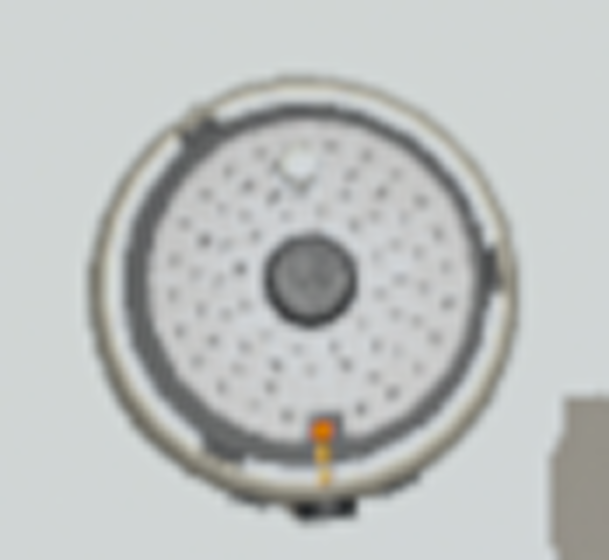

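View pics/s6z.png

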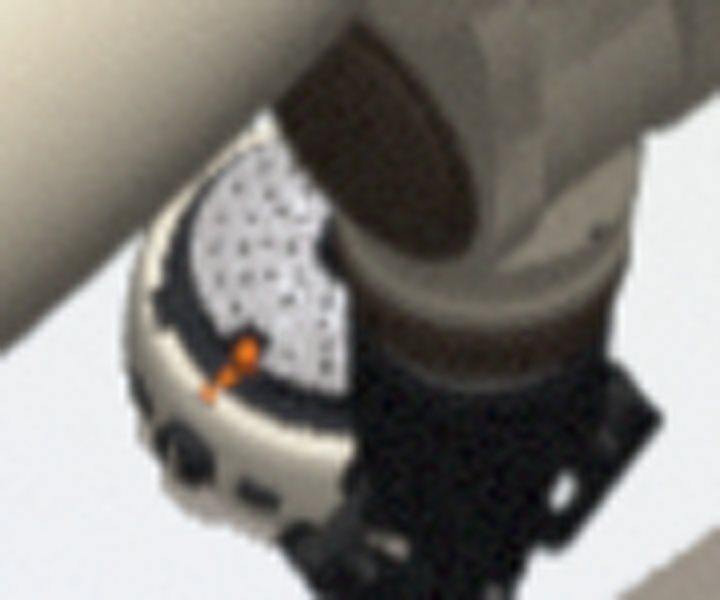

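Top view: the orange pin at (322,431) sits inside the dark notch, which spans about columns 307 to 342. Checking the gap either side numerically.

```bash
python3 - <<'E'
from pol import *
t=cv2.imread("pics/top6.png")[:,:,::-1]
print(t[226:237,324:340].max(2)); print((t[226:237,324:340,0].astype(int)-t[226:237,324:340,2]))
E
```

```text
[[196 208 206 206 207 206 204 207 209 206 209 209 205 203 204 202]
 [203 207 205 206 209 206 202 205 206 204 208 201 181 192 203 203]
 [202 186 185 200 200 190 182 179 178 178 195 189 153 183 202 204]
 [201 170 167 195 187 157 140 133 124 132 183 195 183 196 203 202]
 [204 190 188 199 181 155 172 181 145 116 181 202 203 205 192 175]
 [204 201 202 203 176 177 204 211 166 117 166 184 185 180 156 126]
 [175 177 182 181 156 158 179 178 141 110 131 141 141 126 111 106]
 [123 127 135 134 125 118 155 150 117 109 110 109 109 105 107 118]
 [105 106 108 107 108 115 179 170 125 106 106 110 108 111 143 180]
 [113 110 108 108 109 116 175 168 128 113 126 145 150 176 197 212]
 [180 159 147 146 147 147 169 172 160 181 193 199 200 210 211 205]]
[[  0  -4  -3  -3  -3  -3  -2  -2  -4  -3  -5  -4  -3  -1   0   0]
 [  0  -3  -3  -3  -4  -3  -1  -1  -3  -2  -5  -4  -2  -1   0   0]
 [  0  -1  -2  -1  -2  -3  -2  -2  -3  -2  -2  -2  -1  -2  -1   0]
 [  0  -1   1   1  -3  -3   8  11   1  -2  -1   0   0  -1   0   0]
 [ -1  -1   0   0  -2  29 111 131  54   1  -1   0   0  -2  -1   0]
 [  0   0   0  -1  -1  70 201 211  81   2  -2   0   0  -3  -3  -1]
 [  0  -1   0  -1  -1  54 139 147  49  -2  -3  -1  -1  -2  -2  -2]
 [ -2  -2   0  -2  -4  10  79  89  21  -5  -4  -2  -2  -2  -2  -3]
 [ -1  -2  -1  -2  -5   8  95 107  32  -1  -3  -2  -2  -4  -6  -8]
 [ -3  -3  -2  -3  -4   8  89  98  29  -4  -7  -6  -6  -9  -8  -8]
 [ -9  -8  -6  -7  -8  -5  36  48   8 -10 -10  -9  -8  -8  -2   1]]
```

The pin is 0.45 px (about 1.2 mm, 0.02 rad) off the notch middle, with 3 mm available, so it is aligned. Now I'll move over the hub, jaw axis turned away from the stub.

Request:
send_rows:
  targets:
    - [1, 0, 30, 0, 10]
    - [1, 0, 80, 0, 20]
    - [1, 20, 130, 0, 30]
    - [1, 60, 170, 0, 40]
    - [1, 100, 200, 0, 50]
    - [1, 139, 210, 0, 60]
    - [1, 139, 210, -20, 70]
    - [1, 139, 210, -40, 80]
    - [1, 139, 210, -60, 90]
    - [1, 139, 210, -80, 90]

```text
time: 9.82
ee_pos: [0.5365, 0.2447, 0.1042]
tcp_rot: [-180.0, 0.0, 83.2]
wrist_force: [0.2, -0.0, -1.0]
opening: 0.0001
```

Request:
send_rows:
  targets:
    - [1, 0, 0, -8, 0]
    - [1, 0, 0, -14, 0]
    - [1, 0, 0, -18, 0]
    - [1, 0, 0, -20, 0]
    - [1, 0, 0, -20, 0]

```text
time: 10.45
ee_pos: [0.5375, 0.2422, 0.0855]
tcp_rot: [180.0, -0.0, 82.9]
wrist_force: [-0.4, 0.0, 0.9]
opening: -0.0004
```

```bash
python3 -c "
from h import *
snap('s7')"
```

```text
10.5 [0.5376 0.2422 0.0856] [180.   -0.   82.8] [ 0.36 -0.1  -0.02]
```

View pics/s7.png

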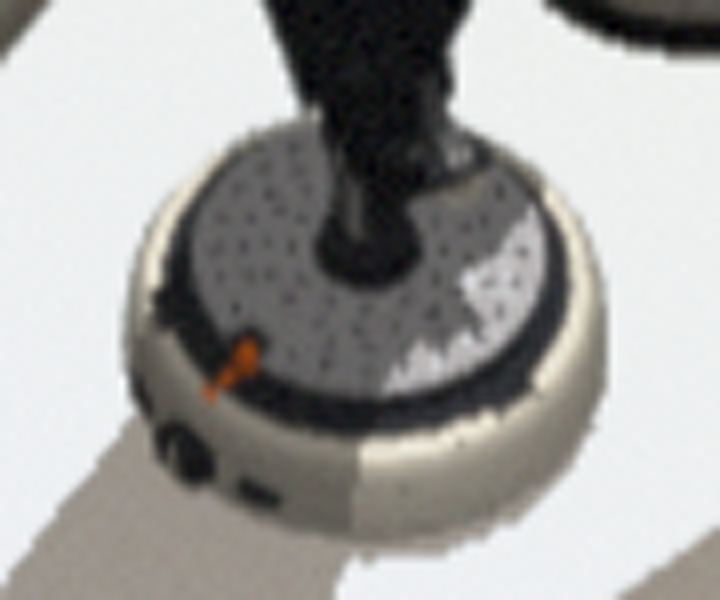

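The fingertip is centred on the hub at (365,240), with the pin in the notch at (250,350). Pressing slowly.

Request:
send_rows:
  targets:
    - [1, 0, 0, -3, 0]
    - [1, 0, 0, -5, 0]
    - [1, 0, 0, -6, 0]
    - [1, 0, 0, -7, 0]
    - [1, 0, 0, -8, 0]
    - [1, 0, 0, -8, 0]

```text
time: 11.25
ee_pos: [0.5374, 0.2422, 0.0778]
tcp_rot: [180.0, -0.0, 82.9]
wrist_force: [-2.3, -1.2, 4.9]
opening: 0.0001
```

Request:
send_rows:
  targets:
    - [1, 0, 0, -1, 0]
    - [1, 0, 0, -2, 0]
    - [1, 0, 0, -3, 0]
    - [1, 0, 0, -4, 0]
    - [1, 0, 0, -4, 0]

```text
time: 11.88
ee_pos: [0.5374, 0.2422, 0.0736]
tcp_rot: [180.0, -0.0, 82.9]
wrist_force: [-2.1, -0.7, 4.5]
opening: -0.0001
```

Request:
send_rows:
  targets:
    - [1, 0, 0, -1, 0]
    - [1, 0, 0, -2, 0]
    - [1, 0, 0, -2.6, 0]
    - [1, 0, 0, -2.6, 0]

```text
time: 12.38
ee_pos: [0.5374, 0.2422, 0.0711]
tcp_rot: [180.0, -0.0, 82.9]
wrist_force: [-1.7, -1.0, 5.8]
opening: -0.0003
```

Request:
send_rows:
  targets:
    - [1, 0, 0, -0.5, 0]
    - [1, 0, 0, -1, 0]
    - [1, 0, 0, -1, 0]

```text
time: 12.75
ee_pos: [0.5375, 0.2422, 0.071]
tcp_rot: [179.9, -0.0, 82.9]
wrist_force: [-4.6, -2.3, 12.0]
opening: 0.0001
```

The descent stops at z = 0.071, the seated hub height, and the force rises to 12 N. I'll press slightly more, then lift straight up and clear.

Request:
send_rows:
  targets:
    - [1, 0, 0, -0.5, 0]
    - [1, 0, 0, -1, 0]
    - [1, 0, 0, -1, 0]

```text
time: 13.12
ee_pos: [0.5375, 0.2422, 0.071]
tcp_rot: [179.9, -0.0, 82.9]
wrist_force: [-7.4, -3.5, 18.2]
opening: 0.0001
```

Request:
send_rows:
  targets:
    - [1, 0, 0, 2, 0]
    - [1, 0, 0, 6, 0]
    - [1, 0, 0, 20, 0]
    - [1, 0, 0, 60, 0]
    - [1, -50, 0, 110, 0]
    - [1, -100, -10, 120, 0]
    - [1, -140, -40, 120, 0]
    - [1, -140, -100, 120, 0]
    - [1, -140, -160, 120, 0]
    - [1, -140, -220, 120, 0]

```text
time: 14.38
ee_pos: [0.3971, 0.0207, 0.1897]
tcp_rot: [179.9, -0.0, 82.9]
wrist_force: [1.4, -0.6, 0.3]
opening: -0.0
```

Request:
send_rows:
  targets:
    - [1, 0, -60, 0, 0]
    - [1, -20, -120, 0, 0]
    - [1, -40, -180, 0, 0]
    - [1, -60, -240, 0, 0]
    - [1, -60, -240, 0, 0]

```text
time: 15.0
ee_pos: [0.3358, -0.2211, 0.1893]
tcp_rot: [180.0, 0.0, 82.5]
wrist_force: [-0.2, 0.7, -0.5]
opening: -0.0
```

```bash
python3 - <<'E'
from h import *
c=snap("s8");c=bot.camera("top");cv2.imwrite("pics/top8.png",c["pixels"][:,:,::-1])
cv2.imwrite("pics/t8z.png",cv2.resize(c["pixels"][170:252,285:372,::-1],None,fx=7,fy=7,interpolation=cv2.INTER_CUBIC)[:570])
E
```

```text
15.05 [ 0.3365 -0.2195  0.1893] [180.    0.   82.6] [ 0.2   0.38 -0.34]
```

View pics/s8.png

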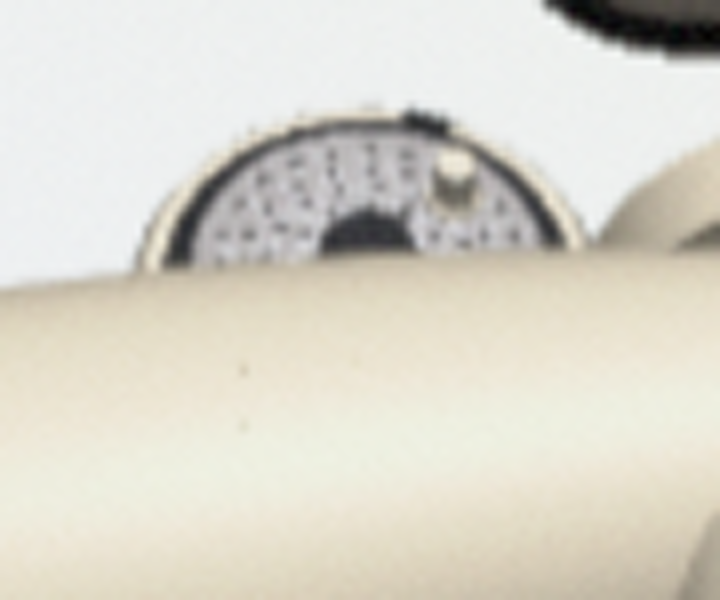

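View pics/t8z.png

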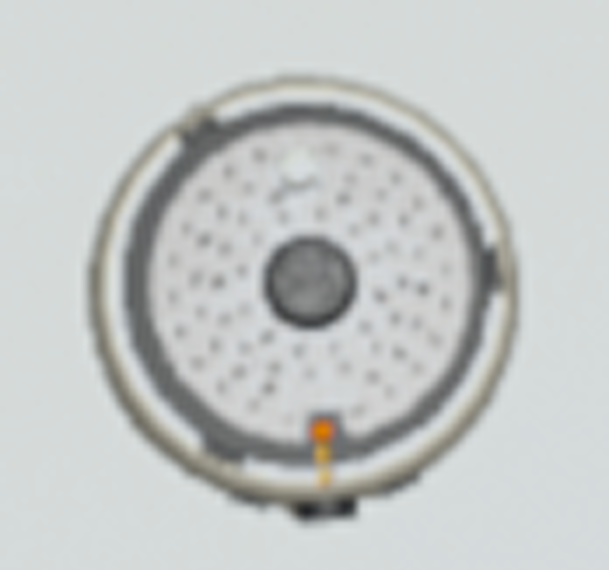

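View pics/top8.png

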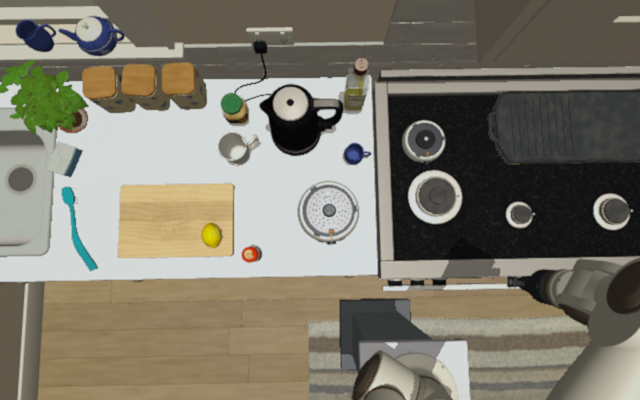

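The pin at (322,430) shows full in the notch, the plate looks level and the bystanders have not moved. The arm blocks the scene view, so I'll move on toward the start pose for one last look.

Request:
send_rows:
  targets:
    - [1, -30, -50, 10, 0]
    - [1, -60, -100, 20, 0]
    - [1, -90, -150, 30, 0]
    - [1, -120, -200, 40, 0]
    - [1, -150, -250, 40, 0]
    - [1, -185, -308, 40, 0]
    - [1, -185, -308, 40, 0]
    - [1, -185, -308, 40, 0]

```text
time: 16.1
ee_pos: [0.1539, -0.525, 0.2286]
tcp_rot: [-180.0, -0.1, 83.0]
wrist_force: [0.4, 0.3, 0.3]
opening: 0.0001
```

```bash
python3 -c "
from h import *
c=snap('s9')"
```

```text
16.15 [ 0.1541 -0.5247  0.229 ] [180.  -0.  83.] [-0.09 -0.08  0.33]
```

View pics/s9.png

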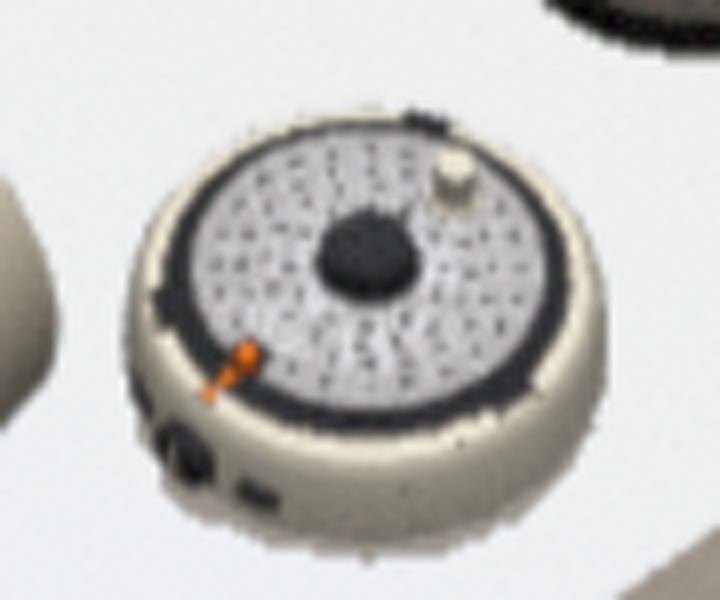

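The plate now lies lower: the hub moved from (366,236) to (367,256). It sits flush all round, with the pin standing proud in the notch at (247,353).

```bash
python3 -c "
from workcell import bot
print(bot.job_done())"
```

```text
the job is handed in; nothing more can be done
None
```

The grating disc is keyed in and looks fully seated over the orange pin. I handed the job in at about 16 s of the 64 s allowed; no verdict was reported.

- **Turning:** I pushed the finger stub about 54° clockwise with the shut fingertips. The check before pressing put the pin about 1.2 mm (0.02 rad) off the middle of the notch. That is inside the 3 mm to spare, so I did not nudge it further.
- **Pressing:** The hub went down at about 5 N and stopped with the fingertip at z = 0.071 m, the seated hub height. I pressed on to 18 N with no further travel, then lifted straight off.
- **Last pictures:** The disc lies level and lower than at the start, with the pin standing above the plate in the notch. The lemon, cream jug and spice jar look unmoved by eye, and the arm is back near its start, touching nothing.
- **Disagreement:** Two measurements differed. The disc centre from the scene camera's rim fit was about 3 mm off my reading of the hub in the same picture, which moved the pin angle by about 3°. I relied on the top camera for the alignment.

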